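# Lay the breakfast counter and ring the bell

## Task

Lay the breakfast counter: looking at the white upturned cup from its handle side, stand the seasoning jar directly to the left of the cup and the mill directly to its right, level with the middle of the cup and each about a finger's width clear of it, and lay the teaspoon crosswise just past the end of the handle, about a finger's width clear of it and centred on it. Lay every loose paper sachet flat in front of the plate stack (on your side), in one neat row side by side without overlapping, each pointing straight away from you with its near-plate end a finger's width from the plates and no sachet sticking out sideways past the plates. When all is laid, ring the counter bell by pushing its plunger fully down and letting it come up again; leave the cup and the plates where they stand.

Things in the scene. Friction and masses are not known exactly. Their poses are not given: they have to be found in the camera images.
- cup: white ceramic mug standing upside down on its rim, loose, 240 g, 64 mm high; round body 87 mm across, with a handle (14 mm thick) pointing along its own -y axis, roughly towards the robot; origin at the underside, 15 mm from the body's axis towards the handle; the handle's end is 59 mm from this origin. It is a reference and stays where it is
- cup_centre (a point): the point on the worktop on the axis of the cup's round body; same axes as the cup: -y is the way the handle points (the handle ends 74 mm from here), and seen from the handle side -x is to the left of the cup and +x to its right; body radius 43.5 mm
- plates: stack of cream side plates, round, 200 mm across and 45 mm high, fixed, in the middle of the worktop; origin at the centre of its underside, axes parallel to the world's (x away from the robot, y to its left). Reference for the sachets
- jar: round seasoning jar with a white lid and printed band, 47 mm diameter, 98 mm high, loose, about 110 g (varies); origin at the centre of its underside, z up along the jar; starts behind the cup or beside that, level in depth with the mill (the two swap places)
- mill: small round shaker/mill with clear waist and grey domed top, 44 mm diameter (the dome 34 mm from 74 mm up), 90 mm high, loose, about 100 g (varies); origin at the centre of its underside, z up along it; starts behind the cup or beside that
- spoon: steel teaspoon lying flat, loose, 20 g, 137 mm long, 28 mm at the bowl, 13 mm high; origin at the centre of its underside, x along its length; starts among the sachets on the right, roughly pointing away from the robot. It may be laid either way round
- sachet_0: flat paper drink sachet, red or pink, 30 x 75 x 9 mm, loose; origin at the centre of its underside, y along its length, x across it; sachets are alike. Two or three are there (a missing one has no pose), on the right, pointing away from the robot, 80 mm apart, the teaspoon among them. A fixed toaster 166 mm high stands behind: from x = 0.52 m, y = -0.28 to -0.16 m; keep the gripper clear
- sachet_1: flat paper drink sachet, red or pink, 30 x 75 x 9 mm, loose; origin at the centre of its underside, y along its length, x across it; sachets are alike. Two or three are there (a missing one has no pose), on the right, pointing away from the robot, 80 mm apart, the teaspoon among them. A fixed toaster 166 mm high stands behind: from x = 0.52 m, y = -0.28 to -0.16 m; keep the gripper clear
- sachet_2: flat paper drink sachet, red or pink, 30 x 75 x 9 mm, loose; origin at the centre of its underside, y along its length, x across it; sachets are alike. Two or three are there (a missing one has no pose), on the right, pointing away from the robot, 80 mm apart, the teaspoon among them. A fixed toaster 166 mm high stands behind: from x = 0.52 m, y = -0.28 to -0.16 m; keep the gripper clear
- bell: counter bell, fixed: black round foot 60 mm across, steel dome, 53 mm high over all, with a round steel plunger 17 mm across on top; origin at the centre of its underside; stands on the near side between the cup and the sachets' row
- bell_top (a point): centre of the top of the bell's plunger, 53 mm above the worktop when it is up
- bell_plunger (a joint): travel of the bell's plunger, straight down: 0 up (at rest), 0.006 m fully down; a spring returns it; it takes 1.5 N to start and 4.5 N to be fully down
There are look-alikes about, which are no part of the job. Leave any yellow look-alike of the sachet_0 alone.

How it is judged:
On the way, in this order (a step that is already met when the one before it is completed fails the run):
1. everything is laid in its place (x of jar in the frame of cup_centre between -0.112 and -0.07 m and y of jar in the frame of cup_centre between -0.022 and 0.022 m and angle between each of jar, mill's own z axis and vertical below 0.15 rad and height (world z) of jar between -0.01 and 0.008 m and x of mill in the frame of cup_centre between 0.07 and 0.112 m and y of mill in the frame of cup_centre between -0.022 and 0.022 m and height (world z) of mill between -0.01 and 0.008 m and y of spoon in the frame of cup_centre between -0.152 and -0.09 m and x of spoon in the frame of cup_centre between -0.03 and 0.03 m and angle between the x axis of spoon and the x axis of cup_centre, either way round below 0.25 rad and height (world z) of spoon below 0.012 m and x of sachet_0 in the frame of plates between -0.188 and -0.138 m and y of sachet_0 in the frame of plates between -0.088 and 0.088 m and angle between the y axis of each of sachet_0, sachet_1, sachet_2 and the x axis of plates, either way round below 0.25 rad and height (world z) of each of sachet_0, sachet_1, sachet_2 below 0.008 m and angle between each of sachet_0, sachet_1, sachet_2's own z axis and vertical below 0.2 rad and x of sachet_1 in the frame of plates between -0.188 and -0.138 m and y of sachet_1 in the frame of plates between -0.088 and 0.088 m and x of sachet_2 in the frame of plates between -0.188 and -0.138 m and y of sachet_2 in the frame of plates between -0.088 and 0.088 m and horizontal distance between sachet_0 and sachet_1 above 0.036 m and horizontal distance between each of sachet_0, sachet_1 and sachet_2 above 0.036 m and linear speed of each of jar, mill, spoon, sachet_0, sachet_1, sachet_2 below 0.02 m/s), for 0.2 s.
2. the bell's plunger is pushed fully down (value of joint bell_plunger above 0.005 m), for 0.05 s.
3. the plunger has come up again (value of joint bell_plunger below 0.001 m), for 0.1 s.
At the end, for the whole second after the job is handed in: Jar 70-112 mm left, mill same right of cup centre (22 mm level), upright; spoon 90-152 mm out past the handle, centred to 30 mm, crosswise to 0.25 rad; sachets 138-188 mm before plates' centre, within 88 mm sideways, 36 mm apart, straight to 0.25 rad; all at rest, plunger up (all of step 1 and value of joint bell_plunger below 0.001 m); the robot touches nothing.
It fails at once if the cup is shoved more than 5 cm away or tipped over (distance of cup from where it was at the start of the episode above 0.05 m or angle between cup's own z axis and vertical above 0.6 rad).
Of sachet_0, sachet_1, sachet_2 only 2 to 3 are there at a start; the rules pass over those that are not, and their reading is None.
At some moment in a run one of spoon, sachet_0, sachet_1, sachet_2 may be knocked a few centimetres aside while the robot is not near it.
It also fails if it takes over 210 s, if anything falls off the work surface, if the arm or the gripper's body presses on something with over 40 N, if the wrist force passes 120 N, or if a joint passes its speed limit or range.

## Robot

A 6-joint arm with a two-finger parallel gripper is mounted at the origin on a cart in front of the work surface, level with it; the furniture and walls round the work are solid. World frame = base frame: x ahead of the robot, y to its left, z up, the work surface at z = 0. Lengths are in m, angles in rad, forces in N, time in s.
With the tool pointing down it reaches from about 0.275 to 0.825 m from the base axis. Payload 4.9 kg.
Tool frame: the origin (TCP) lies midway between the tips of the shut fingers; the grasp point (between the pads) lies 19 mm behind it (grip_point_offset is the distance from the TCP to the grasp point, in m); z points along the fingers, x is the direction in which the jaws open and shut, and the axes are right-handed (so a half turn about z gives the same grasp; the last joint's range is limited). The gripper opens to 85 mm and grips with 20 to 120 N. Pads are 22 mm wide; open, the fingers measure 114 mm over their backs; the gripper's body (76 mm by 85 mm) begins 54 mm behind the grasp point. The pads swing forward as they close: fully open they stand 13 mm farther back than shut.
Start: joints at [-1.336, 0.326, -0.193, 1.052, 0, 1.437], TCP at [0.198, -0.513, 0.231] pointing down, gripper open.
Joint ranges: [-2.65, 2.65], [-0.97, 1.79], [-1.3, 1.35], [-1.93, 2.1], [-1.47, 1.37], [-3.14, 3.14]. Speed limits (rad/s): [2.57, 2.57, 3.14, 3.14, 3.14, 3.14].

## Interface

Orientations are given as a rotation vector (axis times angle).
In Python, from cell import * gives the robot as it stands. Calls block until the motion is done:
- movep(position, orientation): joint-space move of the TCP to a pose.
- move_l(position, velocity=0.15, rot=None, until_force=None): straight line of the TCP; rot=None keeps the orientation; velocity is the mean speed in m/s. With until_force (N) it stops when the force on the tool has changed by that much, and returns True; else False.
- set_joints(angles): joint-space move.
- let_go() and grab(newtons=None): open the fingers fully, or close them until they stop; newtons is the grip in N (None keeps the last).
- sleep(seconds).
- ik(position, orientation): joint angles nearest the present ones, or None.
- get_state(): the state.
- grab_frame(name): name is "scene" or "top" or "wrist"; returns a dict with "img" (480x640x3 uint8, red, green, blue), "fx", "fy", "cx", "cy" (pixels), "cam_to_world" (4x4, takes a point from camera to world coordinates); the wrist camera has in their place "T_tool_cam" (4x4, takes a point from camera to tool coordinates, whose origin is the TCP and whose axes are the tool frame's). Camera axes: x right, y down, z forward; pixel columns grow to the right and rows downward; lengths in m; the calibration is good to about 2 mm. A picture is of the moment at which its call begins: read the wrist's pose just before it. There is no depth.
A pose or a line that the arm cannot do raises MotionError and nothing moves.
- sign_off(): hands the job in, once; it reports no verdict.
Trained networks look in the newest picture that a camera, given by its name, has taken for a name from the list of things; names that differ only in an ending like _2 or _b are one class to them, and where a whole thing is asked for, a point or a joint stands for the part that bears it (a point fixed in the world has none). Each returns a list of dicts, best first, with "score" (0 to 1); they miss things now and then, are a little off and sometimes report something else, mostly with a low value. They report only what shows in the picture. A call takes as long as a camera call. They do not tell look-alikes from the thing itself.
- spot_in(camera, name): "centre" ([column, row] in pixels, amid what is visible of it).
- silhouettes(camera, name): "mask" (480x640 bool, what is visible of it) and "centre" ([column, row] in pixels, amid what is visible of it).
- tip_of(camera, name): "centre" ([column, row] in pixels: a listed point, or the origin of a listed thing).
The state is a dict: "clock": time; "q": joint angles; "joint_velocities": joint speeds; "tau": joint torques, N m; "position": TCP position; "eef_rot": TCP orientation; "contact_force": force on the tool from outside, world axes, zero at the start; "wrist_torque": the same for the moment, N m; "finger_gap": opening from 0.0 (shut) to 1.0 (fully open).
Only numpy, scipy, OpenCV 4.12 (cv2) and the standard library are available. Lean on these libraries where they do the work, as an engineer would, in place of code of your own. Each camera call takes 0.05 s, during which the arm holds its last target. There are 200 camera calls.

## Working session

There is one attempt and no reset: what is moved stays moved. The work goes in short steps, each a Python script; the robot and the scene stay as the last script left them, time stands still between calls to the robot, and variables do not carry over. Pictures are saved under pics/ and viewed, about 12 in all and at most 16, crops included, and the job is handed in when it is done.

```bash
ls; mkdir -p pics; cat > h.py <<'E'
from cell import *
import numpy as np, cv2
from scipy.spatial.transform import Rotation as R
def save(f,name): cv2.imwrite('pics/'+name+'.png',f['img'][:,:,::-1])
def pix2w(f,px,z,T=None):
    T=np.array(f['cam_to_world']) if T is None else T
    d=T[:3,:3]@np.array([(px[0]-f['cx'])/f['fx'],(px[1]-f['cy'])/f['fy'],1.])
    return T[:3,3]+d*(z-T[2,3])/d[2]
def down(yaw): # tool z down, jaw (tool x) along world angle yaw
    c,s=np.cos(yaw),np.sin(yaw)
    return R.from_matrix(np.array([[c,s,0],[s,-c,0],[0,0,-1.]]).T).as_rotvec()
def wristT(f):
    s=get_state(); T=np.eye(4); T[:3,:3]=R.from_rotvec(s['eef_rot']).as_matrix(); T[:3,3]=s['position']
    return T@np.array(f['T_tool_cam'])
def rectw(f,mask,z,T=None):
    """mask outline projected on plane z -> centre, long axis angle, (long, short)"""
    cs,_=cv2.findContours(mask.astype(np.uint8),cv2.RETR_EXTERNAL,cv2.CHAIN_APPROX_NONE)
    c=max(cs,key=cv2.contourArea)[:,0,:]
    w=np.array([pix2w(f,p,z,T)[:2] for p in c])*1000
    (cx,cy),(a,b),an=cv2.minAreaRect(w.astype(np.float32))
    an=np.radians(an)
    if a<b: a,b,an=b,a,an+np.pi/2
    an=(an+np.pi/2)%np.pi-np.pi/2
    return np.round([cx/1e3,cy/1e3],4),round(an,3),np.round([a,b],0)
E
python3 - <<'E'
from h import *
for n in ('top','scene'):
    f=grab_frame(n); save(f,n+'0')
    print(n,np.round(f['cam_to_world'],3).tolist(),f['fx'])
    for k in ('cup','cup_centre','jar','mill','spoon','sachet_0','bell','bell_top','plates'):
        z={'bell_top':.053}.get(k,0)
        print(k,[(np.round(d['centre']).tolist(),round(d['score'],2),np.round(pix2w(f,d['centre'],z)[:2],3).tolist()) for d in tip_of(n,k)])
    for k in ('spoon','sachet_0'):
        for d in silhouettes(n,k): print(' sil',k,round(d['score'],2),d['centre'],rectw(f,d['mask'],.007))
print(get_state())
E
```

```text
pics
top [[0.022, -0.991, 0.135, 0.394], [-1.0, -0.02, 0.012, -0.092], [-0.009, -0.135, -0.991, 1.098], [0.0, 0.0, 0.0, 1.0]] 472.5382604128753
cup [([155.0, 252.0], 0.74, [0.513, 0.308]), ([359.0, 297.0], 0.56, [0.42, -0.172])]
cup_centre [([160.0, 248.0], 0.73, [0.522, 0.295])]
jar [([169.0, 198.0], 0.85, [0.643, 0.282])]
mill [([216.0, 195.0], 0.73, [0.654, 0.17]), ([431.0, 296.0], 0.5, [0.424, -0.338])]
spoon [([390.0, 296.0], 0.83, [0.422, -0.245]), ([156.0, 253.0], 0.32, [0.511, 0.304])]
sachet_0 [([505.0, 298.0], 0.82, [0.424, -0.508]), ([428.0, 296.0], 0.76, [0.424, -0.33]), ([224.0, 298.0], 0.74, [0.411, 0.141]), ([357.0, 298.0], 0.72, [0.417, -0.167]), ([464.0, 299.0], 0.62, [0.42, -0.415])]
bell [([232.0, 293.0], 0.85, [0.422, 0.121])]
bell_top [([224.0, 298.0], 0.56, [0.409, 0.129])]
plates [([294.0, 220.0], 0.83, [0.595, -0.017]), ([157.0, 249.0], 0.56, [0.52, 0.303])]
 sil spoon 0.62 [393.9, 290.1] (array([ 0.4129, -0.244 ]), np.float64(-0.0), array([134.,  25.]))
 sil sachet_0 0.98 [466.1, 293.9] (array([ 0.4262, -0.4099]), np.float64(0.066), array([74., 29.]))
 sil sa
[... 1101 characters left out ...]
4.]))
{'clock': 1.2, 'q': array([-1.33619766e+00,  3.26168699e-01, -1.92613575e-01,  1.05199681e+00,
        3.05471001e-05,  1.43661890e+00]), 'joint_velocities': array([-2.34696071e-05,  3.66440662e-04,  8.59667603e-04,  3.32106271e-04,
        5.88613731e-04, -4.93610002e-04]), 'tau': array([-4.69799015e-04, -4.43336749e+01,  2.62754112e+01,  1.02095575e-03,
       -1.16473720e-04, -8.53513740e-06]), 'position': array([ 0.19829506, -0.513025  ,  0.23129273]), 'eef_rot': array([-2.59106602e+00,  1.77648856e+00, -5.22709853e-05]), 'contact_force': array([-0.1389553 ,  0.17052548,  0.00891304]), 'wrist_torque': array([-0.03337976,  0.00964568, -0.02868806]), 'finger_gap': 0.9973473605307706}
```

View pics/top0.png

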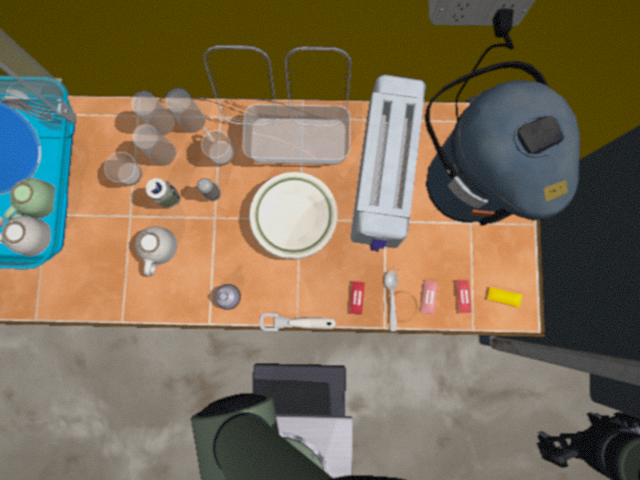

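View pics/scene0.png

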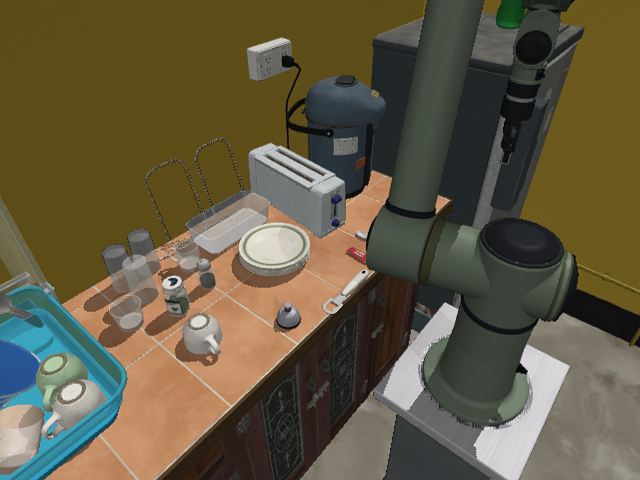

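The top view shows three red or pink sachets at about (357,297), (429,295) and (462,295). The yellow look-alike is at (504,297), the spoon at (391,300), and the cup at (155,245) with its handle pointing down to (150,270). The jar is at (160,190), the mill at (207,188), the bell at (227,296) and the plates at (294,215). An opener (297,322) lies at the front edge, outside the row. I'll start with the first sachet.

```bash
cat >> h.py <<'E'
def rot_for(p,yaw):
    best=None
    for y in (yaw,yaw+np.pi):
        r=down(y); q=ik(p,r)
        if q is not None and (best is None or abs(q[5])<best[0]): best=(abs(q[5]),r)
    return best[1]
def go(p,yaw,zs=0.15):
    """high over p with jaws along yaw, lifting first"""
    s=get_state()['position']
    if s[2]<zs-.01: move_l([s[0],s[1],zs],.2)
    p=[p[0],p[1],zs]; r=rot_for(p,yaw); movep(p,r)
def pick(xy,yaw,z,n=30,zs=.15):
    go(xy,yaw,zs); let_go() if get_state()['finger_gap']<.95 else None
    move_l([*xy,z+.03],.25); hit=move_l([*xy,z],.06,until_force=10)
    grab(n); g=get_state()['finger_gap']; move_l([*xy,zs],.2)
    print('pick hit',hit,'gap',round(g,3),'after',round(get_state()['finger_gap'],3))
def place(xy,yaw,z,zs=.15):
    go(xy,yaw,zs); move_l([*xy,z+.03],.25); hit=move_l([*xy,z],.05,until_force=8)
    print('place hit',hit,get_state()['position'].round(4)); sleep(.2); let_go(); move_l([*xy,zs],.2)
def look(k,z,name=None,save_=True,show=('sachet_0',)):
    f=grab_frame('wrist'); T=wristT(f)
    if name: save(f,name)
    for s in show:
        for d in silhouettes('wrist',s): print(s,round(d['score'],2),np.round(d['centre']),*rectw(f,d['mask'],z,T))
    return f,T
E
python3 - <<'E'
from h import *
pick([.418,-.162],-.11+np.pi/2,.003)
place([.441,.030],np.pi/2,.004)
print(get_state()['clock'])
f,T=look(0,.009,'w1',show=('sachet_0','bell'))
E
```

```text
pick hit False gap 0.284 after 0.06
place hit True [0.4431 0.0306 0.0219]
9.1667
bell 0.93 [476. 184.] [0.4114 0.1335] 1.247 [64. 58.]
```

```bash
python3 - <<'E'
from h import *
f=grab_frame('top'); save(f,'top1')
for k in ('spoon','sachet_0'):
    for d in silhouettes('top',k): print(' sil',k,round(d['score'],2),d['centre'],rectw(f,d['mask'],.007))
go([.40,-.165],np.pi/2,.25)
f,T=look(0,.009,'w2',show=('sachet_0','spoon'))
E
```

```text
sil spoon 0.64 [394.8, 290.1] (array([ 0.4129, -0.244 ]), np.float64(-0.0), array([134.,  25.]))
 sil sachet_0 0.89 [501.6, 298.7] (array([ 0.4259, -0.5036]), np.float64(1.371), array([73., 30.]))
 sil sachet_0 0.73 [430.3, 298.7] (array([ 0.4226, -0.3316]), np.float64(-0.132), array([76., 33.]))
 sil sachet_0 0.63 [465.9, 296.9] (array([ 0.4261, -0.4091]), np.float64(0.079), array([69., 26.]))
sachet_0 0.84 [ 56. 226.] [ 0.4244 -0.4075] 0.086 [76. 29.]
sachet_0 0.77 [536. 245.] [0.4403 0.0385] 0.002 [74. 28.]
sachet_0 0.67 [142. 218.] [ 0.4213 -0.329 ] -0.134 [75. 30.]
sachet_0 0.28 [429. 377.] [ 0.5958 -0.0667] 0.278 [152. 105.]
```

View pics/w2.png

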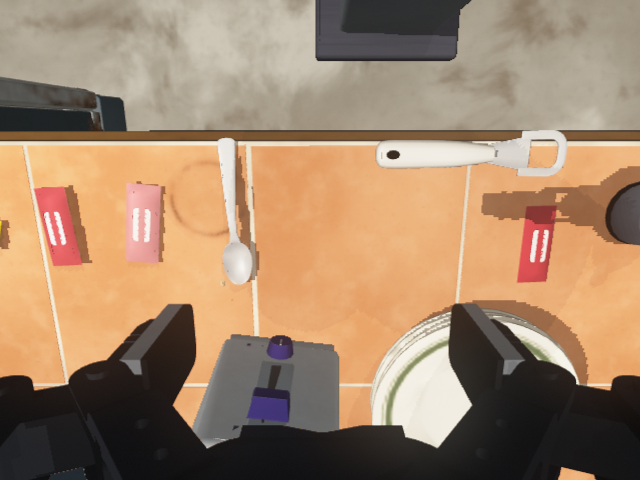

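The wrist view shows sachet 1 lying flat and straight in front of the plates at (537,243). The spoon runs from (228,140) to (238,280), with the other sachets at (143,222) and (58,226). The grip was shallow, so I'll go deeper and use less force.

```bash
python3 - <<'E'
from h import *
pick([.4215,-.326],-.13+np.pi/2,-.001,20)
place([.441,-.027],np.pi/2,.001)
go([.40,-.10],np.pi/2,.25)
f,T=look(0,.009,'w3',show=('sachet_0',))
print(get_state()['clock'])
E
```

```text
pick hit False gap 0.326 after 0.326
place hit False [ 0.4409 -0.0269  0.0009]
sachet_0 0.85 [  6. 252.] [ 0.4385 -0.3934] -0.194 [50. 12.]
sachet_0 0.82 [468. 246.] [0.4415 0.0392] 0.003 [74. 28.]
sachet_0 0.55 [395. 242.] [ 0.4405 -0.0287] -0.001 [74. 32.]
20.025
```

Sachet 2 went down cleanly. Next is sachet 3, then a close look at the cup area.

```bash
python3 - <<'E'
from h import *
pick([.425,-.405],.083+np.pi/2,-.001,20)
place([.441,-.088],np.pi/2,.001)
go([.38,-.12],np.pi/2,.25)
f,T=look(0,.009,show=('sachet_0','spoon'))
d=tip_of('wrist','plates'); print([pix2w(f,x['centre'],0,T) for x in d])
go([.46,.27],0,.30)
f,T=look(0,.06,'w4',show=('cup',))
for k,z in (('cup',0),('cup_centre',0),('jar',0),('mill',0),('bell_top',.053)):
    print(k,[(np.round(d['centre']).tolist(),round(d['score'],2),np.round(pix2w(f,d['centre'],z,T)[:2],3).tolist()) for d in tip_of('wrist',k)])
print(get_state()['clock'],get_state()['q'])
E
```

```text
pick hit False gap 0.321 after 0.324
place hit False [ 0.4408 -0.0879  0.0009]
sachet_0 0.85 [404. 239.] [ 0.416  -0.0431] 0.49 [75. 30.]
sachet_0 0.81 [353. 266.] [ 0.4396 -0.088 ] -0.001 [74. 31.]
sachet_0 0.78 [489. 264.] [0.4417 0.0385] -0.004 [74. 29.]
sachet_0 0.53 [404. 388.] [ 0.5702 -0.0339] 1.395 [147. 136.]
spoon 0.73 [187. 249.] [ 0.4124 -0.2423] -0.024 [138.  27.]
[array([ 0.6045435 , -0.01575605,  0.        ])]
cup 0.55 [260. 228.] [0.5152 0.2988] -0.776 [97. 85.]
cup [([275.0, 222.0], 0.68, [0.509, 0.304])]
cup_centre []
jar [([148.0, 200.0], 0.88, [0.643, 0.281])]
mill [([124.0, 94.0], 0.97, [0.655, 0.174])]
bell_top [([376.0, 36.0], 0.67, [0.413, 0.132])]
31.7417 [ 3.91178429e-01  2.58645400e-01 -1.08941869e-01  1.20297602e+00
 -5.96809285e-05 -1.17840910e+00]
```

View pics/w4.png

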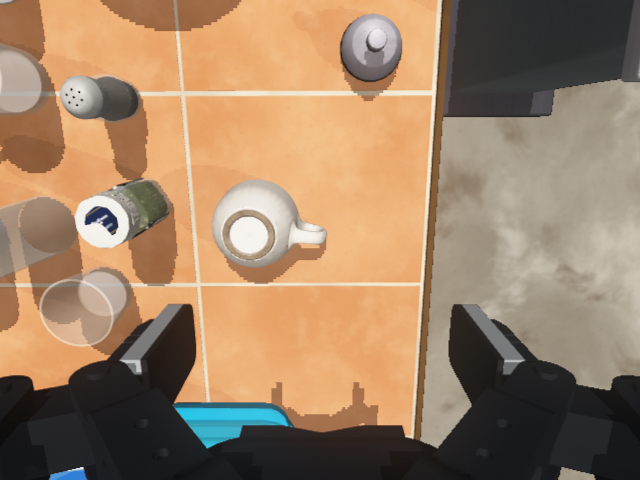

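The wrist view shows the cup body at about (258,223), with the handle end at (326,235). The jar base is at (148,200) and the mill base at about (124,97). Glasses stand nearby at about (100,297) and (48,223). The networks also show that sachet 2 has been knocked aside to (0.416, -0.043), so it needs laying again.

```bash
python3 - <<'E'
from h import *
f=grab_frame('wrist'); T=wristT(f)
P=lambda p,z: pix2w(f,p,z,T)[:2].round(4)
print('handle end',P((326,235),.03),P((308,223),.03),P((308,244),.03))
print('foot ring z.064',P((249,233),.064))
print('glasses',P((100,297),0),P((48,223),0),P((8,80),0))
print('jar top',P((103,222),.098),'mill dome',P((81,97),.085))
m=max(silhouettes('wrist','cup'),key=lambda d:d['score'])['mask']
ys,xs=np.nonzero(m); k=xs<285
for z in (.02,.03): 
    c,r=cv2.minEnclosingCircle(np.array([[x,y] for x,y in zip(xs[k],ys[k])],np.float32)); print(c,r,P(c,z))
# re-lay sachet 2
go([.416,-.043],.49+np.pi/2)
pick([.416,-.043],.49+np.pi/2,-.001,20)
place([.441,-.0265],np.pi/2,.001)
go([.38,-.10],np.pi/2,.25)
look(0,.009,show=('sachet_0','spoon'))
print(get_state()['clock'])
E
```

```text
handle end [0.455  0.3116] [0.473  0.2992] [0.4732 0.321 ]
foot ring z.064 [0.5264 0.3008]
glasses [0.7085 0.3913] [0.7524 0.306 ] [0.7673 0.162 ]
jar top [0.6416 0.2826] mill dome [0.6522 0.1829]
(254.47317504882812, 221.9789276123047) 44.5113410949707 [0.528  0.3004]
(254.47317504882812, 221.9789276123047) 44.5113410949707 [0.5264 0.2981]
pick hit False gap 0.329 after 0.323
place hit True [ 0.4406 -0.0264  0.001 ]
sachet_0 0.9 [336. 261.] [ 0.4391 -0.0877] 0.001 [75. 31.]
sachet_0 0.67 [398. 258.] [ 0.4371 -0.0259] 0.003 [75. 29.]
sachet_0 0.58 [468. 264.] [0.4412 0.0388] 0.009 [75. 30.]
spoon 0.77 [163. 247.] [ 0.412  -0.2471] 0.086 [136.  28.]
40.9583
```

```bash
cat >> h.py <<'E'
C=np.array([.5265,.3005]); YC=np.array([.987,-.159]); XC=np.array([-.159,-.987])
E
python3 - <<'E'
from h import *
go([.40,-.245],np.pi/2,.2)
f,T=look(0,.007,show=('spoon',))
d=silhouettes('wrist','spoon')[0]
c,a,_=rectw(f,d['mask'],.007,T)
u=np.array([np.cos(a),np.sin(a)]); g=c+.02*u
pick(g,a+np.pi/2,.0,30)
M=R.from_rotvec(get_state()['eef_rot']).as_matrix(); ut=M.T@[*u,0]
S=C-.121*YC
go(S,-.16,.15); M=R.from_rotvec(get_state()['eef_rot']).as_matrix(); u=(M@ut)[:2]
print('bowl dir',u.round(3),'target',S)
p=S+.025*u
place(p,-.16,.002,.15)
go([.40,.27],0,.27)
f,T=look(0,.007,'w5',show=('spoon',))
print(get_state()['clock'])
E
```

```text
spoon 0.94 [319. 233.] [ 0.4127 -0.2433] -0.001 [138.  27.]
pick hit False gap 0.273 after 0.275
bowl dir [0.161 0.987] target [0.407073 0.319739]
place hit False [0.411  0.3444 0.0019]
spoon 0.75 [308. 264.] [0.4125 0.3261] 1.534 [139.  27.]
51.525
```

View pics/w5.png

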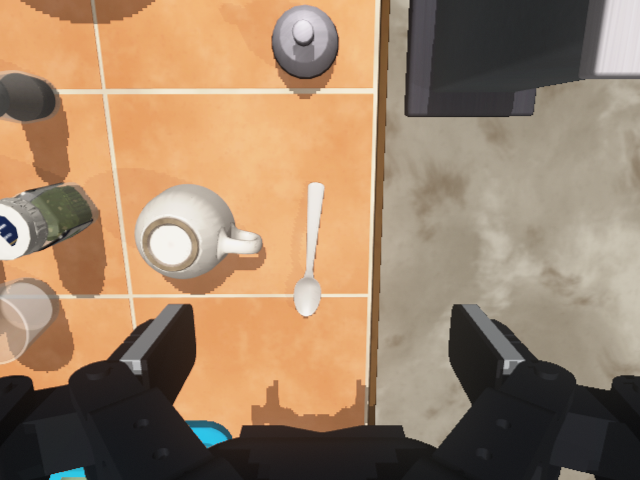

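The spoon lies crosswise past the handle (bowl at 307,297, tail at 316,185), and the cup hasn't moved. Next come the jar and the mill.

```bash
python3 - <<'E'
from h import *
pick([.638,.283],-.3,.046,40,zs=.22)
J=C-.091*XC; print('J',J); place(J,-.16,.0465,zs=.22)
go([.638,.20],0,.24)
f,T=look(0,.0,'w6',show=())
print('mill',[(x['score'],pix2w(f,x['centre'],0,T).round(4)) for x in tip_of('wrist','mill')], get_state()['clock'])
E
```

```text
pick hit False gap 0.606 after 0.61
J [0.540969 0.390317]
place hit True [0.5404 0.39   0.0471]
mill [(0.9, array([0.6588, 0.18  , 0.    ]))] 60.0917
```

View pics/w6.png

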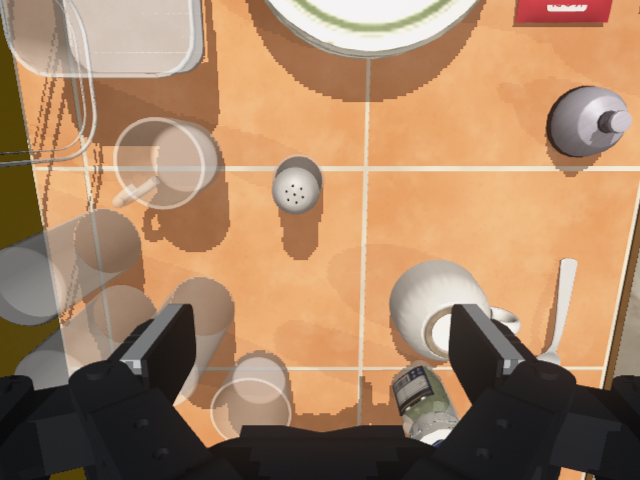

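The mill stands at (297,185), with the nearest glass edge 58 px (about 50 mm) away, which leaves room for a finger. The jar is beside the cup at (425,405).

```bash
python3 - <<'E'
from h import *
pick([.653,.179],0,.034,40,zs=.2)
M=C+.090*XC; print('M',M); place(M,-.16,.0345,zs=.2)
go([.43,.22],0,.33)
f,T=look(0,.007,'w7',show=('spoon','sachet_0'))
for k,z in (('cup',0),('cup_centre',0),('jar',0),('mill',0),('bell_top',.053)):
    for d in tip_of('wrist',k):
        p=pix2w(f,d['centre'],z,T)[:2]; print(k,round(d['score'],2),p.round(4),'in cup frame',((p-C)@XC).round(4),((p-C)@YC).round(4))
go([.37,-.05],np.pi/2,.28)
f,T=look(0,.009,show=('sachet_0',))
print([pix2w(f,x['centre'],0,T).round(4) for x in tip_of('wrist','plates')])
f=grab_frame('top'); save(f,'top2'); cv2.imwrite('pics/top2c.png',cv2.resize(f['img'][170:340,100:400,::-1],None,fx=2.6,fy=2.6))
for k in ('cup_centre','jar','mill'):
    print('top',k,[pix2w(f,d['centre'],0)[:2].round(4) for d in tip_of('top',k)])
print(get_state()['clock'])
E
```

```text
pick hit False gap 0.444 after 0.441
M [0.51219 0.21167]
place hit True [0.5117 0.2116 0.0348]
spoon 0.85 [337. 283.] [0.413  0.3239] 1.544 [139.  28.]
sachet_0 0.87 [308.  11.] [0.4434 0.046 ] 0.001 [74. 20.]
sachet_0 0.17 [336. 287.] [0.413  0.3245] 1.544 [138.  28.]
cup 0.79 [0.5128 0.3075] in cup frame -0.0047 -0.0146
cup 0.48 [0.4132 0.3222] in cup frame -0.0034 -0.1153
mill 0.8 [0.5163 0.2074] in cup frame 0.0935 0.0047
bell_top 0.67 [0.4138 0.1319] in cup frame 0.1843 -0.0844
bell_top 0.17 [0.4389 0.052 ] in cup frame 0.2592 -0.0469
sachet_0 0.89 [285. 259.] [ 0.438  -0.0863] 0.014 [74. 30.]
sachet_0 0.71 [406. 263.] [0.4403 0.0395] 0.003 [73. 29.]
sachet_0 0.65 [346. 254.] [ 0.4357 -0.0254] 0.008 [74. 29.]
[array([ 0.6018, -0.0164,  0.    ])]
top cup_centre [array([0.5223, 0.2979])]
top jar [array([0.5442, 0.3841])]
top mill [array([0.5114, 0.2053])]
69.925
```

View pics/w7.png

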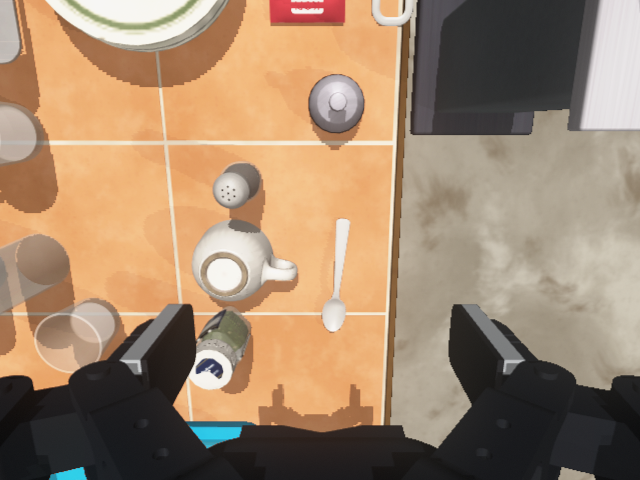

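View pics/top2c.png

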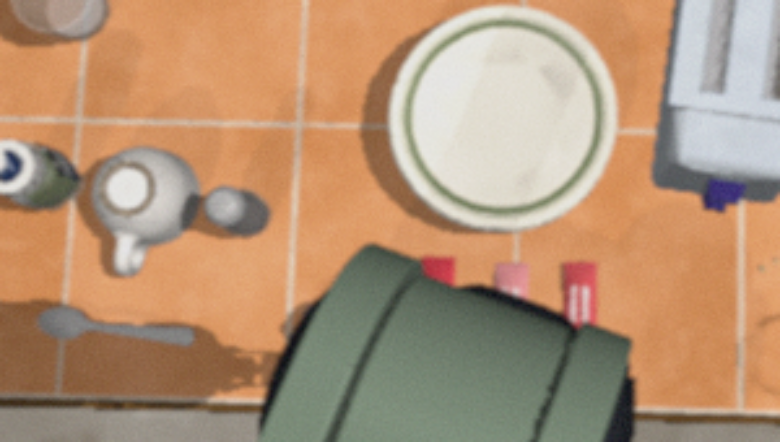

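The wrist and top views both show the mill right of the cup, the jar left, the spoon past the handle and the three sachets in a row before the plates. All the measured values are inside their limits, so I'll ring the bell.

```bash
python3 - <<'E'
from h import *
grab(20); B=[.4137,.132]
go(B,np.pi/2,.15); move_l([*B,.065],.2)
hit=move_l([*B,.040],.02,until_force=12); s=get_state(); print(hit,s['position'].round(4),s['contact_force'].round(2))
sleep(.3); s=get_state(); print(s['position'].round(4),s['contact_force'].round(2))
move_l([*B,.15],.1); sleep(.3)
go([.37,.05],np.pi/2,.33)
look(0,.009,'w8',show=('sachet_0','spoon','bell'))
go([.3,-.3],np.pi/2,.3)
f=grab_frame('scene'); save(f,'scene2')
f=grab_frame('top')
for k in ('sachet_0','spoon'):
    for d in silhouettes('top',k): print(k,round(d['score'],2),*rectw(f,d['mask'],.007))
for k in ('cup_centre','jar','mill'):
    print('top',k,[pix2w(f,d['centre'],0)[:2].round(4) for d in tip_of('top',k)])
print(get_state()['clock'])
E
```

```text
True [0.4137 0.1321 0.047 ] [-1.6  -0.39  9.19]
[0.4137 0.1321 0.0469] [-2.55 -0.33 10.15]
sachet_0 0.88 [201. 251.] [ 0.4398 -0.0852] 0.014 [74. 31.]
sachet_0 0.88 [255. 244.] [ 0.4369 -0.0238] 0.006 [75. 31.]
sachet_0 0.69 [313. 249.] [0.4411 0.0403] 0.002 [74. 29.]
spoon 0.61 [583. 223.] [0.4065 0.3239] 1.458 [140.  26.]
bell 0.74 [393. 228.] [0.4116 0.1332] -0.0 [60. 59.]
sachet_0 0.92 [0.443  0.0402] -0.018 [72. 31.]
sachet_0 0.91 [ 0.4375 -0.0257] 0.027 [76. 30.]
sachet_0 0.8 [ 0.4411 -0.0866] 0.022 [71. 28.]
sachet_0 0.66 [ 0.4266 -0.5023] 1.355 [74. 30.]
spoon 0.71 [0.412  0.3227] 1.527 [136.  24.]
top cup_centre [array([0.5253, 0.2988]), array([0.4136, 0.3198])]
top jar [array([0.5461, 0.3866]), array([0.4189, 0.3204]), array([0.5146, 0.3023])]
top mill [array([0.5098, 0.2027])]
78.25
```

View pics/scene2.png

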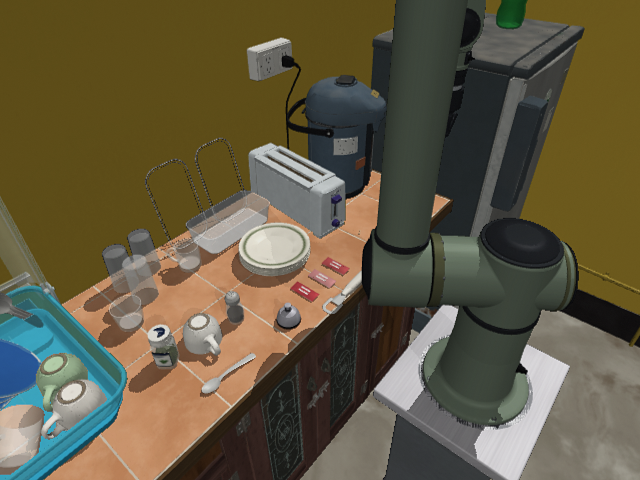

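The scene view shows everything in its place: jar (162,345), mill (234,305), spoon (228,375), three sachets at (305–335, 265–292). The bell is up and the arm is clear.

```bash
python3 -c "
from h import *
sign_off()"
```

```text
the job is handed in; nothing more can be done
```

The counter is laid and the bell rung, and I handed the job in at about 78 s of the 210 s allowed. My last checks put everything inside the limits, though `sign_off()` gives no verdict.

| Item | Last measured position | Limit |
|---|---|---|
| Jar | about 90 mm left of the cup centre | 70–112 mm |
| Mill | about 90–99 mm right of the cup centre | 70–112 mm |
| Jar and mill, level with the cup centre | within about 6 mm | 22 mm |
| Spoon, past the cup centre along the handle | about 117 mm | 90–152 mm |
| Spoon, off centre | about 5 mm | 30 mm |
| Spoon, off crosswise | about 0.05–0.13 rad | 0.25 rad |
| Sachets, before the plates' centre | 160–165 mm | 138–188 mm |
| Sachets, spacing | 60–65 mm | over 36 mm |
| Sachets, sideways | at most 70 mm | 88 mm |
| Sachets, off straight | under 0.03 rad | 0.25 rad |

- **Bell:** the shut fingertips pushed the plunger to 47 mm above the worktop, which is the full 6 mm of travel, at about 10 N. I then withdrew. I saw it come up only in the pictures, since there is no joint reading.
- **What went wrong on the way:** the first sachet's grip was shallow and slipped, but it still landed flat and straight. The middle sachet was knocked askew after I had placed it, so I laid it again.
- **Disagreements:** top and wrist camera estimates for the mill and the spoon's angle differed by up to about 8 mm and 0.09 rad. Both readings stay within the limits.

The cup and plates were not moved, and the yellow look-alike was left alone.

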